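# Find the loose cover bolt on the strainer and hold its cap open

## Robot

A 7-joint arm with a two-finger parallel gripper is mounted at the origin on the work surface. World frame = base frame: x ahead of the robot, y to its left, z up, the work surface at z = 0. Lengths are in mm, angles in rad, forces in N, time in s.
With the tool pointing down it reaches from about 400 to 850 mm from the base axis. Payload 6.9 kg.
Tool frame: the origin (TCP) lies midway between the tips of the shut fingers; the grasp point (between the pads) lies 19 mm behind it; z points along the fingers, y is the direction in which the jaws open and shut (so a half turn about z gives the same grasp; the last joint's range is limited). The gripper opens to 85 mm and grips with 20 to 120 N. Pads are 22 mm wide; open, the fingers measure 114 mm over their backs; the gripper's body (76 mm by 85 mm) begins 54 mm behind the grasp point. The pads swing forward as they close: fully open they stand 13 mm farther back than shut.
Start: joints at [1.407, 0.507, -0.238, 1.5, 0.126, 1.149, -0.155], TCP at [166.557, -602.387, 231.275] pointing down, gripper open.
Joint ranges: [-3.08, 3.08], [-0.24, 2.05], [-1.43, 1.35], [0, 2.5], [-1.52, 4.66], [0.17, 1.96], [-2.89, 2.89]. Speed limits (rad/s): [2.39, 2.39, 3.14, 3.14, 3.14, 3.14, 3.14].

## Interface

Orientations are given as a rotation vector (axis times angle).
In Python, from plant import get_state, imaging, order, spotter gives the robot as it stands.
- The arm moves only by the tool send_rows, never from a script. Its argument "steps" is a list of rows, each a list of 3 entries, a list of its own where there are three numbers: the shift along the tool's x, y, z in mm, then the turn, a rotation vector about the tool's x, y, z in rad, then the finger opening in mm, from 0 to 85.4. In form: [[[tx, ty, tz], [ax, ay, az], fingers], ...]. A call has exactly 5 rows; each row shifts and turns the pose as measured when the row begins, along the tool's axes as they then stand; what a row does not reach is not made up. A row lasts 1/12 s, in which the tool goes at most 41.7 mm and 7.16 degrees, less where a joint would pass 70% of its speed; a pose out of reach is approached as far as the arm can. A call with a gripper value outside its range is refused whole. The fingers move at their own pace and stop on an object; "force" is the grip in N (left out, the last holds). Time passes only in rows, so rows that do not move let the fingers close, or fill a call up. It gives the time, the measured TCP pose, the force and the opening at its end, in the units of the state.
- get_state(): the state, without advancing time (a new reading comes with each control period).
- imaging.get_image(name): name is "side" or "top" or "wrist"; returns a dict with "color" (384x512x3 uint8, red, green, blue), "mtx" (3x3 intrinsics, pixels), "origin" and "rotation" of the camera in the world. Camera axes: x right, y down, z forward; pixel columns grow to the right and rows downward; lengths in mm; the calibration is good to about 2 mm. A picture is of the moment at which its call begins. There is no depth.
- order.job_done(): hands the job in, once; it reports no verdict.
Trained networks look in a picture, given as the dict that the camera call returned (one of the last four; its "shot" number tells which), for a name from the list of things; names that differ only in an ending like _2 or _b are one class to them, and where a whole thing is asked for, a point or a joint stands for the part that bears it (a point fixed in the world has none). Each returns a list of dicts, best first, with "p" (0 to 1); they miss things now and then, are a little off and sometimes report something else, mostly with a low value. They report only what shows in the picture. A call takes as long as a camera call. They do not tell look-alikes from the thing itself.
- spotter.cut_out(query, picture): "region" (384x512 bool, what is visible of it) and "rect" ([left, top, right, bottom] in pixels, round what is visible of it).
The state is a dict: "t": time; "joints": joint angles; "dq": joint speeds; "joint_torque": joint torques, N m; "tool_pos": TCP position; "tcp_rot": TCP orientation; "contact_force": force on the tool from outside, world axes, zero at the start; "ft_torque": the same for the moment, N m; "width": finger opening in mm.
Only numpy, scipy, OpenCV 4.12 (cv2) and the standard library are available. Lean on these libraries where they do the work, as an engineer would, in place of code of your own. Each camera call takes 0.05 s, during which the arm holds its last target.

## Task

One of the three capped bolts on the strainer's cover has worked loose: tap the yellow caps gently, one bolt after another, until you find the bolt that gives and sinks under the tap. Then take that bolt's cap by its red tab, lift it close to upright on its hinge and finish while still holding it there, so that I can get the socket on the bolt. Leave the caps of the tight bolts shut, and do not shift or upset the loose things standing about: the glassware, the bottle, the wrench and its socket, the spare basket.

Things in the scene. Friction and masses are not known exactly. Their poses are not given: they have to be found in the camera images.
- strainer: Basket strainer, fixed: blue bowl, two flanged nozzles along its y (131 mm out), 200 x 160 mm foot plate, round steel cover 190 mm across. Origin: centre of the foot's underside, z up. Cover top 128 mm above the bench, 12 mm high brass plug at its centre. Three capped bolts on a circle of 70 mm radius: bolt_1 at its +x, bolt_2, bolt_3 each 120 degrees further counter-clockwise.
- bolt_1 (a joint): How far bolt 1, with its cap, has sunk, in m; 0 at the start. A tight bolt is rigid and stays at 0. The loose one (exactly one of three; they look alike, and which one varies) slips down 6 mm when its cap is tapped with about 4 N or more, then bears solidly, and stays down; some 6 N would pull it up again.
- cap_1 (a joint): Hinge angle of the cap of bolt 1, rad: 0 shut, 1.57 upright, stop at 1.65. A weak spring and its weight (under 1 N at the tab) shut it when let go.
- cap_1_top (a point): Centre of the flat top of the yellow plastic shell (cap_1_shell) of the cap over the head of bolt 1 (37 mm across, 19 mm high; top 32 mm above the cover at the start): the spot to tap. Moves with the cap. Axes of the cap: x from hinge to tab, y along the hinge, z up out of the top when shut.
- cap_1_tab (a point): Centre of the red cross bar at the end of the lifting tab of cap 1: round bar 10 mm thick, 22 mm long along y, to be pinched by its two ends. 25 mm above the cover at the start (19 mm once the bolt has sunk), 44 mm from the cap's centre; 66 mm out from the hinge and 12 mm above it when shut. The bar lies 26 mm clear of the cap, on an 11 mm wide arm. Axes as the cap.
- cap_1_hinge (a point): Middle of the hinge line of cap 1, 22 mm from the bolt's centre on the side away from the tab, 13 mm above the cover at the start; sinks with the bolt. The hinge line is level, along its y; x points to the tab.
- bolt_2 (a joint): How far bolt 2, with its cap, has sunk, in m; 0 at the start. A tight bolt is rigid and stays at 0. The loose one (exactly one of three; they look alike, and which one varies) slips down 6 mm when its cap is tapped with about 4 N or more, then bears solidly, and stays down; some 6 N would pull it up again.
- cap_2 (a joint): Hinge angle of the cap of bolt 2, rad: 0 shut, 1.57 upright, stop at 1.65. A weak spring and its weight (under 1 N at the tab) shut it when let go.
- cap_2_top (a point): Centre of the flat top of the yellow plastic shell (cap_2_shell) of the cap over the head of bolt 2 (37 mm across, 19 mm high; top 32 mm above the cover at the start): the spot to tap. Moves with the cap. Axes of the cap: x from hinge to tab, y along the hinge, z up out of the top when shut.
- cap_2_tab (a point): Centre of the red cross bar at the end of the lifting tab of cap 2: round bar 10 mm thick, 22 mm long along y, to be pinched by its two ends. 25 mm above the cover at the start (19 mm once the bolt has sunk), 44 mm from the cap's centre; 66 mm out from the hinge and 12 mm above it when shut. The bar lies 26 mm clear of the cap, on an 11 mm wide arm. Axes as the cap.
- cap_2_hinge (a point): Middle of the hinge line of cap 2, 22 mm from the bolt's centre on the side away from the tab, 13 mm above the cover at the start; sinks with the bolt. The hinge line is level, along its y; x points to the tab.
- bolt_3 (a joint): How far bolt 3, with its cap, has sunk, in m; 0 at the start. A tight bolt is rigid and stays at 0. The loose one (exactly one of three; they look alike, and which one varies) slips down 6 mm when its cap is tapped with about 4 N or more, then bears solidly, and stays down; some 6 N would pull it up again.
- cap_3 (a joint): Hinge angle of the cap of bolt 3, rad: 0 shut, 1.57 upright, stop at 1.65. A weak spring and its weight (under 1 N at the tab) shut it when let go.
- cap_3_top (a point): Centre of the flat top of the yellow plastic shell (cap_3_shell) of the cap over the head of bolt 3 (37 mm across, 19 mm high; top 32 mm above the cover at the start): the spot to tap. Moves with the cap. Axes of the cap: x from hinge to tab, y along the hinge, z up out of the top when shut.
- cap_3_tab (a point): Centre of the red cross bar at the end of the lifting tab of cap 3: round bar 10 mm thick, 22 mm long along y, to be pinched by its two ends. 25 mm above the cover at the start (19 mm once the bolt has sunk), 44 mm from the cap's centre; 66 mm out from the hinge and 12 mm above it when shut. The bar lies 26 mm clear of the cap, on an 11 mm wide arm. Axes as the cap.
- cap_3_hinge (a point): Middle of the hinge line of cap 3, 22 mm from the bolt's centre on the side away from the tab, 13 mm above the cover at the start; sinks with the bolt. The hinge line is level, along its y; x points to the tab.
- flask_mid (a point): Conical glass flask, 84 mm wide at the foot, 136 mm high, loose bystander; point at its centre, half-way up.
- cylinder_mid (a point): Glass measuring cylinder, 26 mm across and 186 mm high on a blue 64 mm six-sided foot, loose bystander; point half-way up.
- reagent_mid (a point): Amber reagent bottle with red cap, 68 mm across, 155 mm high, loose bystander; point half-way up.
- ratchet_mid (a point): Ratchet wrench with red handle and socket, about 220 mm long along its x and 30 mm high, lying loose on the bench, bystander; point mid-length.
- basket_mid (a point): Spare perforated metal strainer basket, 80 mm across, 84 mm high with a wire bail, standing loose beside the strainer, bystander; point half-way up.
- socket_mid (a point): Steel wrench socket, 32 mm across, 42 mm high, standing loose by the strainer's foot, bystander; point half-way up.
Not all that is in view belongs to the job. Of the things like the part that bears basket_mid, leave any that is purple; of the rest the smaller one is meant.

How it is judged:
By the outcome, as a careful person would: the job done as asked, in the order asked, and still so for the second after the job is handed in, while the arm keeps its last pose, push and grip.
It also fails if it takes over 51 s, if anything falls off the work surface, if the arm or the gripper's body presses on something with over 40 N, if the wrist force passes 120 N, or if a joint passes its speed limit or range.

## Working session

There is one attempt and no reset: what is moved stays moved. The work goes in short steps, Python scripts to look and compute and a tool call to move; the robot and the scene stay as the last step left them, time stands still between calls to the robot, and variables do not carry over. Pictures are saved under pics/ and viewed, and the job is handed in when it is done.

Besides the shell and the picture viewer there is one more tool, called after "Emit:" as a command line: name --argument value ..., lists and objects as JSON in quotes. send_rows: Moves the arm, as the interface text tells. Its arguments: {"type":"object","properties":{"steps":{"type":"array","items":{"type":"array"}},"force":{"type":"number"}},"required":["steps"]}

```bash
mkdir -p pics; ls; python3 - <<'E'
from plant import get_state, imaging, order, spotter
import cv2,numpy as np
s=get_state();print(s)
for n in ["side","top","wrist"]:
    p=imaging.get_image(n);print(n,p['mtx'].tolist(),np.round(p['origin'],1),np.round(p['rotation'],4).tolist(),p['shot'])
    cv2.imwrite(f"pics/{n}0.png",p['color'][:,:,::-1])
    np.savez(f"{n}0.npz",**p)
E
```

```text
pics
{'t': 0.0, 'joints': array([ 1.40651531,  0.50833958, -0.23754716,  1.5011413 ,  0.12570848,
        1.14891146, -0.15479981]), 'dq': array([-5.26581036e-05, -8.53539994e-04,  1.92099559e-03, -7.44364468e-04,
       -1.70035631e-04, -9.64275179e-04,  4.77420734e-04]), 'joint_torque': array([ 6.35455081e-05, -6.20588064e+01, -2.18649745e+00, -2.49652880e+01,
        1.27289564e-02,  1.19528672e-02,  2.28979741e-05]), 'tool_pos': array([ 166.37214366, -601.91887268,  230.42645388]), 'tcp_rot': array([-3.11127562e+00, -4.22311385e-01,  4.32906799e-04]), 'contact_force': array([-0.01908637,  0.02256687,  1.18615917]), 'ft_torque': array([-0.0059786 ,  0.00028719,  0.00412807]), 'width': 85.58115700937002}
side [[405.20674893591416, 0.0, 254.0049954431163], [0.0, 405.20674893591416, 190.38820349971965], [0.0, 0.0, 1.0]] [7.000e-01 7.933e+02 7.713e+02] [-0.747, 2.4401, -1.3131] 1
top [[468.9852472192359, 0.0, 259.55258703590397], [0.0, 468.9852472192359, 197.99922464846446], [0.0, 0.0, 1.0]] [ 420.5  -14.9 1423.5] [-2.1529, 2.1787, -0.1213] 2
wrist [[279.7638074707595, 0.0, 254.65651084524114], [0.0, 279.7638074707595, 192.5175195353858], [0.0, 0.0, 1.0]] [ 238.4 -582.6  372.5] [2.3026, -1.7554, -0.2629] 3
```

View pics/side0.png

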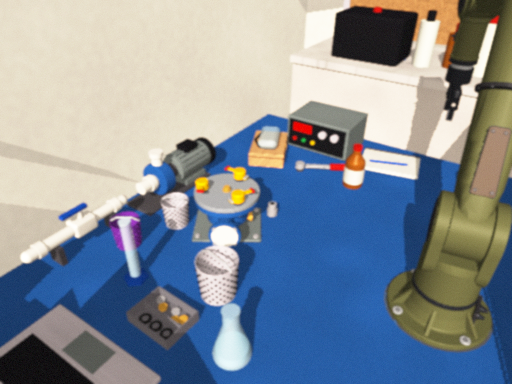

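View pics/top0.png

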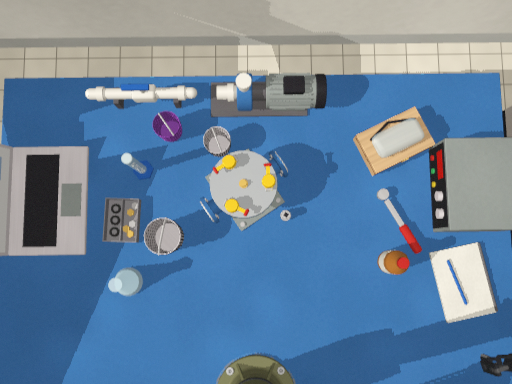

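View pics/wrist0.png

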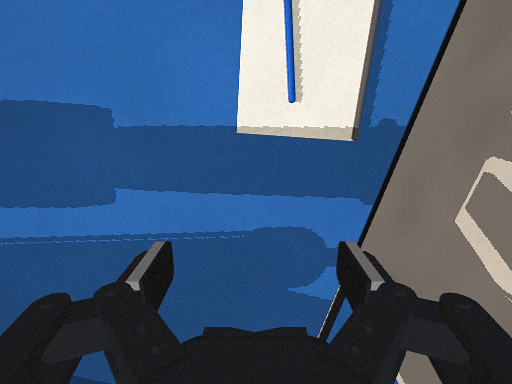

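```bash
cat > h.py <<'E'
import numpy as np,cv2
from scipy.spatial.transform import Rotation as R
def ray(p,uv):
    Rm=R.from_rotvec(p['rotation']).as_matrix() if np.size(p['rotation'])==3 else np.array(p['rotation'])
    d=Rm@np.linalg.inv(p['mtx'])@np.array([uv[0],uv[1],1.]);return np.array(p['origin']),d
def atz(p,uv,z):
    o,d=ray(p,uv);return o+d*(z-o[2])/d[2]
def proj(p,X):
    Rm=R.from_rotvec(p['rotation']).as_matrix() if np.size(p['rotation'])==3 else np.array(p['rotation'])
    c=Rm.T@(np.array(X,float)-p['origin']);q=np.array(p['mtx'])@c;return q[:2]/q[2]
E
python3 - <<'E'
from h import *
from plant import imaging,spotter
for n in ["top","side"]:
    p=imaging.get_image(n)
    np.savez(f"{n}0.npz",**p)
    for q in ["cap_1_top","cap_1_tab","strainer","basket_mid","socket_mid","ratchet_mid","cylinder_mid","flask_mid","reagent_mid"]:
        for r in spotter.cut_out(q,p)[:5]:
            ys,xs=np.nonzero(r['region']);c=(xs.mean(),ys.mean())
            z={'cap_1_top':155,'cap_1_tab':153}.get(q,60)
            print(n,q,round(r['p'],2),np.round(c,1),np.round(r['rect']),len(xs),np.round(atz(p,c,z)))
    im=p['color'][:,:,::-1]
    c=(120,260,190,310) if n=="top" else (150,270,170,290)
    cv2.imwrite(f"pics/{n}c.png",cv2.resize(im[c[0]:c[1],c[2]:c[3]],None,fx=5,fy=5,interpolation=cv2.INTER_CUBIC))
E
```

```text
top cap_1_top 0.73 [226.4 162.5] [213. 155. 241. 174.] 240 [660.  71. 155.]
top cap_1_top 0.69 [227.2 162.1] [212. 155. 238. 174.] 238 [660.  69. 155.]
top cap_1_top 0.54 [234.  205.8] [223. 194. 246. 214.] 237 [540.  51. 155.]
top cap_1_tab 0.62 [226.3 162.5] [213. 154. 240. 171.] 272 [660.  72. 153.]
top strainer 0.86 [244.1 185.9] [197. 152. 289. 232.] 4614 [607.  26.  60.]
top basket_mid 0.84 [167.3 125.6] [152. 112. 184. 139.] 662 [791. 253.  60.]
top basket_mid 0.68 [217.  140.7] [202. 125. 231. 157.] 661 [743. 105.  60.]
top basket_mid 0.57 [163.2 235.4] [143. 214. 183. 254.] 1152 [465. 262.  60.]
top socket_mid 0.53 [285.4 214.7] [281. 210. 291. 218.] 64 [521. -93.  60.]
top ratchet_mid 0.62 [399.6 221.1] [377. 190. 421. 254.] 499 [ 498. -425.   60.]
top cylinder_mid 0.89 [138.2 165.9] [120. 152. 155. 180.] 404 [670. 338.  60.]
top flask_mid 0.81 [125.8 281.3] [108. 267. 143. 295.] 737 [335. 368.  60.]
top reagent_mid 0.83 [392.4 261.3] [376. 249. 408. 275.] 595 [ 383. -400.   60.]
side cap_1_top 0.7 [201.7 184.5] [197. 180. 208. 190.] 156 [655.  77. 155.]
side cap_1_top 0.19
[... 301 characters left out ...]
_mid 0.93 [175.5 210.1] [164. 192. 191. 230.] 801 [729. 118.  60.]
side basket_mid 0.68 [217.6 274.1] [196. 247. 237. 306.] 2163 [464. 254.  60.]
side socket_mid 0.74 [231.8 340.9] [212. 302. 253. 370.] 1760 [324. 386.  60.]
side ratchet_mid 0.67 [322.1 166.4] [297. 161. 345. 170.] 235 [ 484. -361.   60.]
side cylinder_mid 0.85 [132.1 256.5] [117. 215. 149. 286.] 892 [682. 327.  60.]
side flask_mid 0.87 [232.1 340.9] [216. 304. 251. 369.] 1716 [323. 385.  60.]
side flask_mid 0.7 [239.3 195.9] [225. 190. 256. 205.] 223 [616. -49.  60.]
side reagent_mid 0.62 [201.7 184.4] [197. 179. 208. 192.] 154 [756. -34.  60.]
side reagent_mid 0.6 [354.6 168.3] [343. 143. 367. 187.] 756 [ 385. -413.   60.]
```

View pics/topc.png

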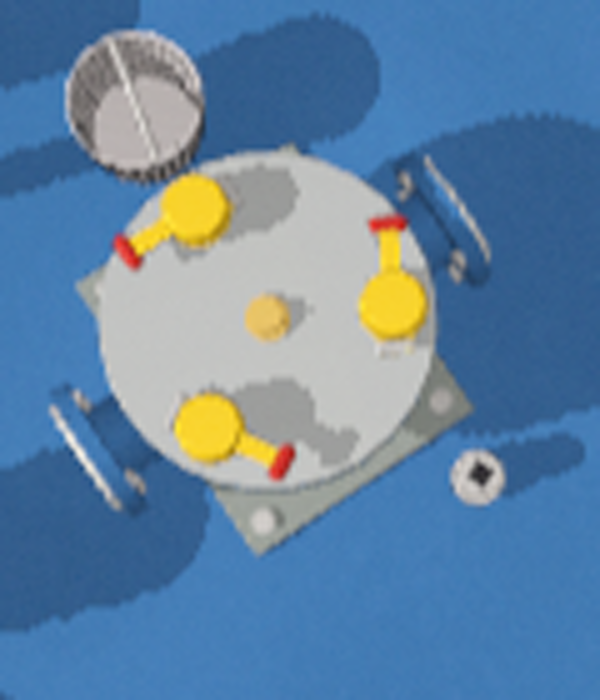

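View pics/sidec.png

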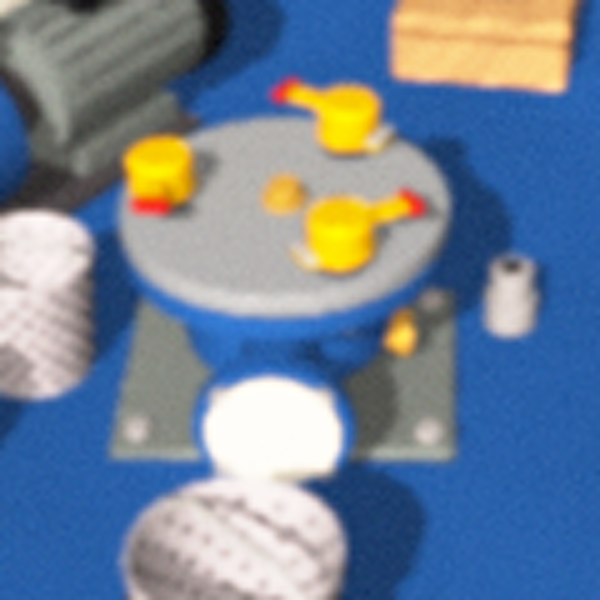

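```bash
python3 - <<'E'
from h import *
p={k:v for k,v in np.load('top0.npz').items()}
s={k:v for k,v in np.load('side0.npz').items()}
def blobs(p,box):
    hsv=cv2.cvtColor(p['color'],cv2.COLOR_RGB2HSV);out={}
    for nm,lo,hi in [('y',(22,180,130),(32,255,255)),('r',(0,150,90),(8,255,255)),('r2',(172,150,90),(180,255,255))]:
        m=cv2.inRange(hsv,lo,hi);m2=np.zeros_like(m);m2[box[0]:box[1],box[2]:box[3]]=m[box[0]:box[1],box[2]:box[3]]
        n,l,st,c=cv2.connectedComponentsWithStats(m2)
        for i in range(1,n):
            if st[i,4]>4: print(nm,np.round(c[i],1),st[i])
print('top');blobs(p,(140,235,195,300));print('side');blobs(s,(160,220,190,270))
A,B,C=[(228.9,161.6),(268.6,180.6),(231.6,205)]
P=[atz(p,u,160)[:2] for u in (A,C,B)];T=[atz(p,u,153)[:2] for u in ((215.6,170),(246.6,212.2),(267.6,164.8))]
c=np.mean(P,0);print('centre',c)
for a,b in zip(P,T):
    d=a-c;t=b-a;print(np.round(a,1),'r',np.hypot(*d).round(1),np.degrees(np.arctan2(d[1],d[0])).round(1),'tab',np.round(b,1),np.hypot(*t).round(1),np.degrees(np.arctan2(t[1],t[0])).round(1), 'side px',proj(s,[*a,160]).round(1),proj(s,[*b,153]).round(1))
print('plug',atz(p,(190+267/5,120+317/5),140))
E
```

```text
top
y [227.5 162.5] [216 155  20  16 163]
y [268.1 179. ] [262 166  13  22 162]
y [232.8 205.7] [225 199  20  13 158]
r [266.9 164.5] [264 164   7   2  13]
r [215. 170.] [213 168   5   5  15]
r [246.1 212.1] [244 209   5   7  18]
side
y [238. 173.] [229 168  16  12 126]
y [201.4 183.1] [196 178  12  11 110]
y [238.8 195.7] [232 190  19  14 167]
r [252.3 190.2] [251 188   4   5   9]
r [200.2 190.8] [197 190   8   3  16]
r2 [226.2 167.2] [225 166   4   4   5]
centre [603.3340992   26.02577772]
[661.   64.2] r 69.2 33.5 tab [639.4 101.2] 42.9 120.3 side px [202.7 180.3] [200.3 190.7]
[541.7  57.5] r 69.1 153.0 tab [522.3  17.2] 44.7 -115.8 side px [238.3 192.4] [252.5 190. ]
[607.3 -43.6] r 69.7 -86.8 tab [652.2 -41.6] 45.0 2.5 side px [240.3 169.8] [227.8 167.7]
plug [603.21838436  25.69021345 140.        ]
```

Emit:
send_rows --steps '[[[28, -20, -4], [0, 0, 0], 0], [[29, -21, -4], [0, 0, 0], 0], [[29, -21, -3], [0, 0, 0], 0], [[29, -21, 0], [0, 0, 0], 0], [[29, -21, 0], [0, 0, 0], 0]]' --force 20

```text
t: 1.57
tool_pos: [273.2, -466.8, 240.4]
tcp_rot: [3.114, 0.396, -0.007]
contact_force: [0.9, -0.3, 0.2]
width: 25.7
```

Emit:
send_rows --steps '[[[30, -22, 0], [0, 0, 0], 0], [[30, -22, 0], [0, 0, 0], 0], [[30, -22, 0], [0, 0, 0], 0], [[30, -22, 0], [0, 0, 0], 0], [[30, -22, 0], [0, 0, 0], 0]]'

```text
t: 1.98
tool_pos: [395.1, -316.0, 240.8]
tcp_rot: [3.112, 0.391, -0.005]
contact_force: [1.2, -1.2, 0.6]
width: 0.1
```

Emit:
send_rows --steps '[[[30, -22, 0], [0, 0, 0], 0], [[30, -22, 0], [0, 0, 0], 0], [[30, -22, 0], [0, 0, 0], 0], [[30, -22, 0], [0, 0, 0], 0], [[20, -15, 0], [0, 0, 0], 0]]'

```text
t: 2.4
tool_pos: [511.2, -171.5, 241.3]
tcp_rot: [3.11, 0.394, 0.001]
contact_force: [0.6, -0.5, -0.9]
width: 0.1
```

```bash
cat >> h.py <<'E'
def plan(target,n,Rt=None):
    """target world pos, optional target rotation matrix; prints per-row tool deltas for n rows (rotation about the TCP interpolated)"""
    from plant import get_state
    s=get_state();p=np.array(s['tool_pos']);R0=R.from_rotvec(s['tcp_rot'])
    rv=np.zeros(3)
    if Rt is not None: rv=(R0.inv()*R.from_matrix(Rt)).as_rotvec()
    d=(np.array(target)-p)/n
    for i in range(n):
        Ri=R0*R.from_rotvec(rv*i/n)
        print([np.round(Ri.inv().apply(d),1).tolist(),np.round(rv/n,3).tolist()])
    print('pos',p.round(1),'F',np.round(s['contact_force'],1),'w',round(s['width'],1),'t',s['t'],'z',R0.apply([0,0,1]).round(3),'y',R0.apply([0,1,0]).round(3),'j',np.round(s['joints'],2))
def down(yang):
    y=np.array([np.cos(np.radians(yang)),np.sin(np.radians(yang)),0]);z=np.array([0,0,-1.]);x=np.cross(y,z);return np.stack([x,y,z],1)
E
python3 -c "
from h import *
plan([607,-43.5,190],5,down(-86.8))"
```

```text
[[25.0, -20.1, 10.1], [0.001, -0.0, 0.039]]
[[24.1, -21.0, 10.2], [0.001, -0.0, 0.039]]
[[23.3, -21.9, 10.2], [0.001, -0.0, 0.039]]
[[22.4, -22.8, 10.2], [0.001, -0.0, 0.039]]
[[21.5, -23.7, 10.2], [0.001, -0.0, 0.039]]
pos [ 511.2 -171.5  241.3] F [ 0.6 -0.5 -0.9] w 0.1 t 2.4 z [ 0.002 -0.007 -1.   ] y [ 0.25  -0.968  0.007] j [ 0.54  0.37 -0.38  1.71  0.16  1.08 -1.21]
```

Emit:
send_rows --steps '[[[25, -20, 10], [0, 0, 0.04], 0], [[24, -21, 10], [0, 0, 0.04], 0], [[23, -22, 10], [0, 0, 0.04], 0], [[22, -23, 10], [0, 0, 0.04], 0], [[22, -24, 10], [0, 0, 0.04], 0]]'

```text
t: 2.82
tool_pos: [612.9, -38.1, 192.0]
tcp_rot: [3.131, 0.068, 0.012]
contact_force: [1.2, 0.3, -0.7]
width: -0.1
```

```bash
python3 -c "
from h import *
plan([607,-43.5,168],5,down(-86.8))"
```

```text
[[-1.3, 1.0, 4.8], [0.002, -0.002, -0.003]]
[[-1.3, 1.0, 4.8], [0.002, -0.002, -0.003]]
[[-1.3, 1.0, 4.8], [0.002, -0.002, -0.003]]
[[-1.3, 1.0, 4.8], [0.002, -0.002, -0.003]]
[[-1.2, 1.0, 4.8], [0.002, -0.002, -0.003]]
pos [612.9 -38.1 192. ] F [ 1.2  0.3 -0.7] w -0.1 t 2.8167 z [ 0.008 -0.01  -1.   ] y [ 0.043 -0.999  0.01 ] j [ 0.22  0.53 -0.33  1.6   0.2   1.04 -1.69]
```

Emit:
send_rows --steps '[[[-2, 2, 7], [0, 0, 0], 0], [[-2, 1, 7], [0, 0, 0], 0], [[-1, 1, 5], [0, 0, 0], 0], [[0, 0, 3], [0, 0, 0], 0], [[0, 0, 0], [0, 0, 0], 0]]'

```text
t: 3.23
tool_pos: [610.2, -33.1, 165.8]
tcp_rot: [3.136, 0.083, 0.01]
contact_force: [-0.3, -0.6, -0.2]
width: -0.1
```

```bash
python3 -c "
from h import *
from plant import imaging
plan([607,-43.5,160],5)
for n in ['wrist','side']:
    p=imaging.get_image(n);cv2.imwrite(f'pics/{n}1.png',p['color'][:,:,::-1])
    for q in ([607,-43.5,160],[541.7,57.5,160],[661,64.2,160]): print(n,proj(p,q).round(1))
"
```

```text
[[-0.8, 2.0, 1.2], [0.0, 0.0, 0.0]]
[[-0.8, 2.0, 1.2], [0.0, 0.0, 0.0]]
[[-0.8, 2.0, 1.2], [0.0, 0.0, 0.0]]
[[-0.8, 2.0, 1.2], [0.0, 0.0, 0.0]]
[[-0.8, 2.0, 1.2], [0.0, 0.0, 0.0]]
pos [610.2 -33.1 165.8] F [-0.3 -0.6 -0.2] w -0.1 t 3.2333 z [ 0.007 -0.004 -1.   ] y [ 0.053 -0.999  0.004] j [ 0.22  0.55 -0.33  1.64  0.21  0.98 -1.7 ]
wrist [271.9 246.9]
wrist [109.  331.2]
wrist [ 74.1 145. ]
side [240.3 169.8]
side [238.3 192.4]
side [202.7 180.3]
```

View pics/wrist1.png

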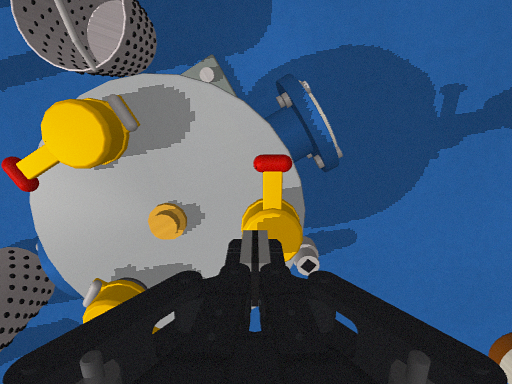

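```bash
python3 -c "
from h import *
from plant import imaging,get_state
p=imaging.get_image('wrist')
print(np.round(p['origin'],1),R.from_rotvec(p['rotation']).as_matrix().round(3))
print(get_state()['tool_pos'],proj(p,get_state()['tool_pos']))
for u,z in (((272,163),153),((272,228),160),((167,219),140),((20,174),153),((77,133),160)): print(u,atz(p,u,z).round(1))
"
```

```text
[684.  -29.2 309.1] [[ 0.05  -0.958 -0.283]
 [-0.999 -0.047 -0.019]
 [ 0.005  0.284 -0.959]]
[610.85694962 -33.27153132 166.8606206 ] [254.01004751 245.63992606]
(272, 163) [655.7 -41.2 153. ]
(272, 228) [619.1 -43.3 160. ]
(167, 219) [613.4  23.2 140. ]
(20, 174) [642.3 101.4 153. ]
(77, 133) [667.7  61.9 160. ]
```

Emit:
send_rows --steps '[[[-1, 6, 0], [0, 0, 0], 0], [[0, 4, 0], [0, 0, 0], 0], [[0, 0, 2], [0, 0, 0], 0], [[0, 0, 2], [0, 0, 0], 0], [[0, 0, 2], [0, 0, 0], 0]]'

```text
t: 3.8
tool_pos: [611.2, -47.3, 163.1]
tcp_rot: [3.135, 0.076, 0.02]
contact_force: [0.3, -0.8, -0.9]
width: 0.1
```

Emit:
send_rows --steps '[[[-1, -2, 2], [0, 0, 0], 0], [[0, -1, 2], [0, 0, 0], 0], [[0, 0, 2], [0, 0, 0], 0], [[0, 0, 2], [0, 0, 0], 0], [[0, 0, 2], [0, 0, 0], 0]]'

```text
t: 4.22
tool_pos: [610.7, -44.9, 153.4]
tcp_rot: [3.133, 0.075, 0.023]
contact_force: [-3.3, -2.7, 18.2]
width: 0.3
```

Emit:
send_rows --steps '[[[0, 0, -2], [0, 0, 0], 0], [[0, 0, -6], [0, 0, 0], 0], [[0, 0, -12], [0, 0, 0], 0], [[-5, 0, -14], [0, 0, 0], 0], [[-8, 0, -14], [0, 0, 0], 0]]'

```text
t: 4.63
tool_pos: [595.6, -43.3, 199.9]
tcp_rot: [3.136, 0.079, 0.014]
contact_force: [-0.0, 0.5, 0.8]
width: -0.0
```

```bash
python3 -c "
from h import *
from plant import imaging
plan([607,-43.5,200],5)
for n in ['wrist','side']:
    p=imaging.get_image(n);np.savez(n+'2.npz',**p)
    if n=='side': im=cv2.resize(p['color'][150:270,170:290,::-1],None,fx=5,fy=5,interpolation=cv2.INTER_CUBIC)
    else: im=p['color'][:,:,::-1]
    cv2.imwrite(f'pics/{n}2.png',im)
"
```

```text
[[2.3, 0.2, -0.0], [0.0, 0.0, 0.0]]
[[2.3, 0.2, -0.0], [0.0, 0.0, 0.0]]
[[2.3, 0.2, -0.0], [0.0, 0.0, 0.0]]
[[2.3, 0.2, -0.0], [0.0, 0.0, 0.0]]
[[2.3, 0.2, -0.0], [0.0, 0.0, 0.0]]
pos [595.6 -43.3 199.9] F [-0.   0.5  0.8] w -0.0 t 4.6333 z [ 0.009 -0.005 -1.   ] y [ 0.05  -0.999  0.005] j [ 0.25  0.49 -0.34  1.63  0.19  1.04 -1.67]
```

View pics/wrist2.png

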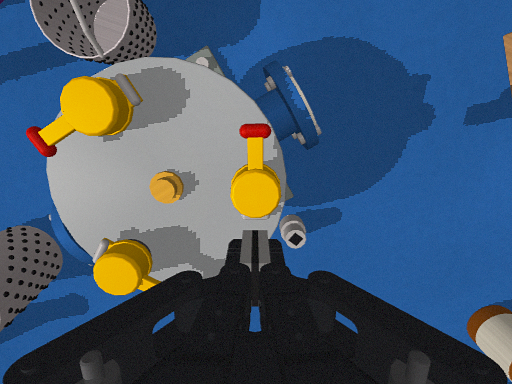

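View pics/side2.png

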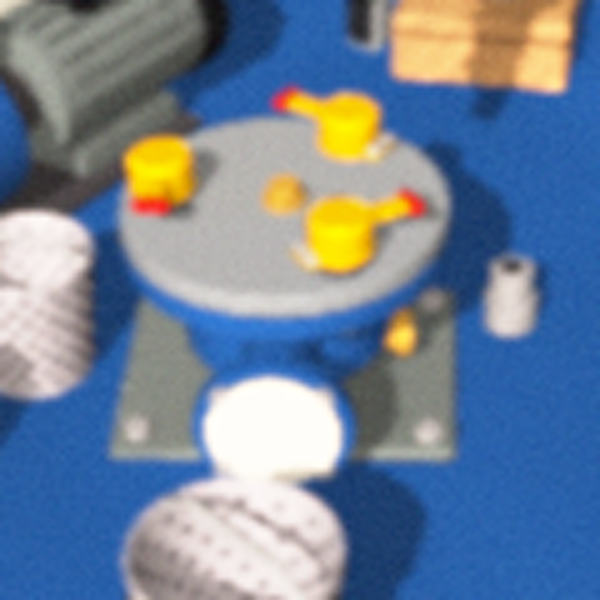

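```bash
python3 -c "
from h import *
from plant import imaging
a=dict(np.load('side0.npz'));
p=imaging.get_image('side');np.savez('side3.npz',**p)
f=lambda d:cv2.resize(d['color'][160:190,215:260,::-1],None,fx=14,fy=14,interpolation=cv2.INTER_NEAREST)
cv2.imwrite('pics/cmp.png',np.vstack([f(a),f(p)])[:,:])
for z in (160,154): print(proj(p,[608,-43.5,z]))
for z in (153,147): print(proj(p,[652.5,-41.5,z]))
print(proj(p,[586,-44,141]),proj(p,[586,-44,135]))
"
```

```text
[240.0415371  169.69853091]
[240.06870195 171.44152588]
[227.66903229 167.72674287]
[227.72915033 169.44229565]
[246.27826617 177.30011334] [246.28823362 179.02118647]
```

View pics/cmp.png

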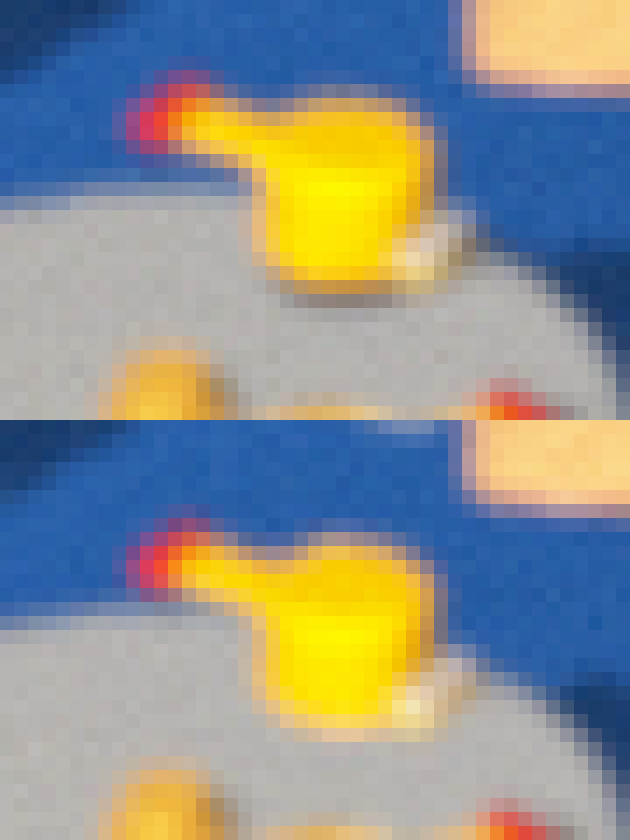

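```bash
python3 -c "
from h import *
p=dict(np.load('wrist2.npz'))
hsv=cv2.cvtColor(p['color'],cv2.COLOR_RGB2HSV)
m=(cv2.inRange(hsv,(0,150,60),(8,255,255))|cv2.inRange(hsv,(172,150,60),(180,255,255)))
n,l,st,c=cv2.connectedComponentsWithStats(m)
for i in range(1,n):
    if st[i,4]>30:
        print(c[i].round(1),st[i],atz(p,c[i],147).round(1),atz(p,c[i],153).round(1))
print('cap top',atz(p,(255,194),154),'plug',atz(p,(167,187),140), proj(p,[603.3,26,140]))
y=st[1]
print(atz(p,(241,131),147),atz(p,(270,131),147))
"
```

```text
[254.8 130.2] [240 124  31  14 384] [655.6 -41.  147. ] [656.  -40.9 153. ]
[ 39.9 142. ] [ 26 126  31  31 425] [640.6 106.5 147. ] [641.4 102.  153. ]
cap top [612.26154167 -43.1619732  154.        ] plug [610.44254417  22.62209859 140.        ] [162.88667175 195.9050258 ]
[654.64774778 -31.55174314 147.        ] [655.60200833 -51.36653346 147.        ]
```

```bash
python3 -c "
from h import *
plan([653,-41.5,172],5,down(-86.8))"
```

```text
[[11.4, 0.1, 6.0], [0.001, -0.002, -0.001]]
[[11.4, 0.1, 5.9], [0.001, -0.002, -0.001]]
[[11.4, 0.1, 5.9], [0.001, -0.002, -0.001]]
[[11.4, 0.2, 5.9], [0.001, -0.002, -0.001]]
[[11.4, 0.2, 5.8], [0.001, -0.002, -0.001]]
pos [595.9 -43.7 201.1] F [-0.1  0.6 -0.8] w -0.0 t 4.7833 z [ 0.012 -0.006 -1.   ] y [ 0.05  -0.999  0.006] j [ 0.25  0.49 -0.34  1.63  0.19  1.04 -1.67]
```

Emit:
send_rows --steps '[[[18, 0, 3], [0, -0.005, 0], 45], [[16, 0, 5], [0, -0.005, 0], 45], [[12, 0, 8], [0, 0, 0], 45], [[8, 0, 8], [0, 0, 0], 45], [[2, 0, 6], [0, 0, 0], 45]]'

```text
t: 5.2
tool_pos: [653.0, -41.7, 171.3]
tcp_rot: [3.133, 0.077, 0.006]
contact_force: [0.0, -0.4, -0.2]
width: 45.3
```

```bash
python3 -c "
from h import *
from plant import imaging
plan([653,-41.5,135],5,down(-86.8))
p=imaging.get_image('wrist');cv2.imwrite('pics/w4.png',p['color'][:,:,::-1]);print(proj(p,[653,-41.5,147]))
"
```

```text
[[-0.0, -0.1, 7.2], [0.001, -0.001, -0.001]]
[[-0.0, -0.1, 7.3], [0.001, -0.001, -0.001]]
[[-0.0, -0.1, 7.3], [0.001, -0.001, -0.001]]
[[-0.0, -0.1, 7.3], [0.001, -0.001, -0.001]]
[[0.0, -0.0, 7.3], [0.001, -0.001, -0.001]]
pos [653.  -41.7 171.3] F [ 0.  -0.4 -0.2] w 45.3 t 5.2 z [ 0.004 -0.007 -1.   ] y [ 0.049 -0.999  0.007] j [ 0.21  0.61 -0.32  1.51  0.22  1.06 -1.69]
[253.78724515 228.14425762]
```

View pics/w4.png

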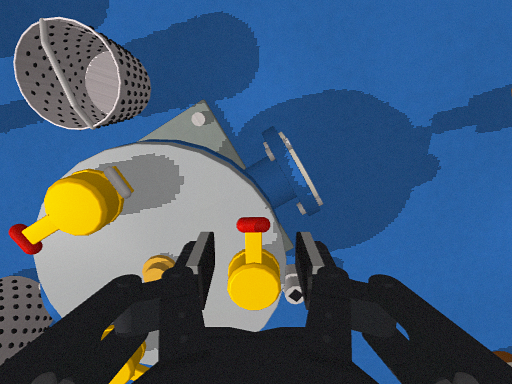

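Emit:
send_rows --steps '[[[1, 0, 9], [0, 0, 0], 45], [[0, 0, 9], [0, 0, 0], 45], [[0, 0, 8], [0, 0, 0], 45], [[0, 0, 6], [0, 0, 0], 45], [[0, 0, 2], [0, 0, 0], 45]]'

```text
t: 5.67
tool_pos: [650.2, -42.1, 130.6]
tcp_rot: [3.134, 0.077, -0.005]
contact_force: [0.2, -0.1, -0.6]
width: 45.1
```

Emit:
send_rows --steps '[[[3, 0, -3], [0, 0, 0], 45], [[1, 0, -1], [0, 0, 0], 34], [[0, 0, 0], [0, 0, 0], 28], [[0, 0, 0], [0, 0, 0], 24], [[0, 0, 0], [0, 0, 0], 18]]' --force 25

```text
t: 6.08
tool_pos: [654.3, -41.1, 135.4]
tcp_rot: [3.135, 0.078, -0.005]
contact_force: [-2.1, 1.1, -0.6]
width: 19.4
```

```bash
python3 -c "
from h import *
from plant import imaging
plan([653,-41.5,135],5,down(-86.8))
p=imaging.get_image('wrist');cv2.imwrite('pics/w5.png',p['color'][:,:,::-1])
"
```

```text
[[-0.3, 0.1, 0.1], [0.001, 0.001, -0.001]]
[[-0.3, 0.1, 0.1], [0.001, 0.001, -0.001]]
[[-0.3, 0.1, 0.1], [0.001, 0.001, -0.001]]
[[-0.3, 0.1, 0.1], [0.001, 0.001, -0.001]]
[[-0.3, 0.1, 0.1], [0.001, 0.001, -0.001]]
pos [654.3 -41.1 135.4] F [-2.1  1.1 -0.6] w 19.4 t 6.0833 z [-0.003 -0.006 -1.   ] y [ 0.05  -0.999  0.006] j [ 0.2   0.64 -0.31  1.54  0.23  1.   -1.7 ]
```

View pics/w5.png

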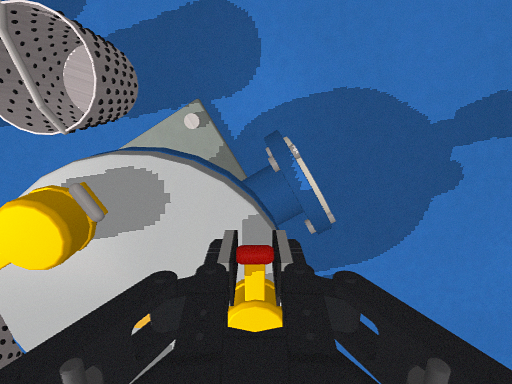

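Emit:
send_rows --steps '[[[0, 0, 0], [0, 0, 0], 10], [[0, 0, 0], [0, 0, 0], 10], [[0, 0, 0], [0, 0, 0], 10], [[0, 0, 0], [0, 0, 0], 10], [[0, 0, 0], [0, 0, 0], 10]]'

```text
t: 6.55
tool_pos: [654.2, -41.0, 135.9]
tcp_rot: [3.134, 0.079, -0.004]
contact_force: [-0.9, 1.2, 0.1]
width: 19.2
```

```bash
cat > arc.py <<'E'
from h import *
import sys
from plant import get_state
B=66.;H=12.;OFF=np.array([0,0,-11.])   # bar in tool frame
S=None
def bar(th): return np.array([B*np.cos(th)-H*np.sin(th),B*np.sin(th)+H*np.cos(th)])
u=np.array([np.cos(np.radians(3.2)),np.sin(np.radians(3.2)),0])
def run(hx,hy,hz,ths,tilt):
    s=get_state();p=np.array(s['tool_pos']);R0=R.from_rotvec(s['tcp_rot'])
    hinge=np.array([hx,hy,hz])
    b=p+R0.apply(OFF)-hinge;bx,bz=b@u,b[2]
    th0=np.arctan2(bz,bx)-np.arctan2(H,B)
    zt=R0.apply([0,0,1]);print('theta now',th0.round(3),'radius',np.hypot(bx,bz).round(1),'tilt',np.arctan2(zt@u,-zt[2]).round(3),'pos',p.round(1),'F',np.round(s['contact_force'],1),'w',round(s['width'],1),'t',round(s['t'],2))
    pc,Rc=p,R0
    for th,ph in zip(ths,tilt):
        z=np.sin(ph)*u+np.array([0,0,-np.cos(ph)]);x=np.cos(ph)*u+np.array([0,0,np.sin(ph)]);y=np.cross(z,x)
        Rt=R.from_matrix(np.stack([x,y,z],1))
        q=bar(th);P=hinge+q[0]*u+np.array([0,0,q[1]])-Rt.apply(OFF)
        print([Rc.inv().apply(P-pc).round(1).tolist(),(Rc.inv()*Rt).as_rotvec().round(3).tolist()]);pc,Rc=P,Rt
E
python3 -c "
from arc import *
from plant import imaging
p=imaging.get_image('wrist')
hsv=cv2.cvtColor(p['color'],cv2.COLOR_RGB2HSV)
m=(cv2.inRange(hsv,(0,150,60),(8,255,255))|cv2.inRange(hsv,(172,150,60),(180,255,255)))
n,l,st,c=cv2.connectedComponentsWithStats(m)
for i in range(1,n):
    if st[i,4]>30: print(c[i].round(1),st[i],atz(p,c[i],147).round(1))
run(588,-44.7,135,[.05,.1,.15,.2,.25],[0,0,0.02,.04,.06])
"
```

```text
[254.4 254.1] [236 245  38  19 688] [655.3 -40.9 147. ]
theta now -0.003 radius 67.4 tilt -0.003 pos [654.2 -41.  135.9] F [ 0.5 -0.1 -0.4] w 19.3 t 6.6
[[-1.0, 0.0, -3.4], [0.006, 0.003, -0.006]]
[[-0.8, 0.0, -3.2], [0.0, 0.0, 0.0]]
[[-0.8, -0.0, -3.2], [-0.0, 0.02, 0.0]]
[[-0.9, -0.0, -3.2], [0.0, 0.02, -0.0]]
[[-1.0, 0.0, -3.1], [0.0, 0.02, 0.0]]
```

Emit:
send_rows --steps '[[[-0.6, 0, -3.4], [0, 0, 0], 10], [[-0.8, 0, -3.2], [0, 0, 0], 10], [[-0.8, 0, -3.2], [0, 0.02, 0], 10], [[-0.9, 0, -3.2], [0, 0.02, 0], 10], [[-1, 0, -3.1], [0, 0.02, 0], 10]]'

```text
t: 7.02
tool_pos: [649.8, -41.2, 151.8]
tcp_rot: [3.134, 0.079, 0.093]
contact_force: [-0.4, 1.0, -2.3]
width: 19.3
```

```bash
python3 -c "
from arc import *
run(588,-44.7,135,[.3,.37,.44,.5,.55],[.05,.08,.11,.14,.17])
"
```

```text
theta now 0.246 radius 67.2 tilt 0.059 pos [649.8 -41.2 151.8] F [-0.4  1.  -2.3] w 19.3 t 7.02
[[-1.6, 0.0, -3.3], [0.007, -0.009, -0.005]]
[[-1.8, -0.0, -4.2], [0.0, 0.03, 0.0]]
[[-1.9, 0.0, -4.1], [0.0, 0.03, -0.0]]
[[-1.7, -0.0, -3.5], [0.0, 0.03, 0.0]]
[[-1.5, -0.0, -2.8], [0.0, 0.03, -0.0]]
```

Forces are low; following the arc.

Emit:
send_rows --steps '[[[-1.6, 0, -3.3], [0, 0, 0], 10], [[-1.8, 0, -4.2], [0, 0.03, 0], 10], [[-1.9, 0, -4.1], [0, 0.03, 0], 10], [[-1.7, 0, -3.5], [0, 0.03, 0], 10], [[-1.5, 0, -2.8], [0, 0.03, 0], 10]]'

```text
t: 7.43
tool_pos: [637.8, -41.9, 170.6]
tcp_rot: [3.125, 0.079, 0.289]
contact_force: [-0.8, 0.0, -2.4]
width: 19.4
```

```bash
python3 -c "
from arc import *
run(588,-44.7,135,[.62,.69,.76,.83,.89],[.2,.23,.26,.28,.30])
from plant import imaging
p=imaging.get_image('side');cv2.imwrite('pics/s6.png',cv2.resize(p['color'][130:230,190:290,::-1],None,fx=6,fy=6,interpolation=cv2.INTER_CUBIC))
p=imaging.get_image('wrist');cv2.imwrite('pics/w6.png',p['color'][:,:,::-1])
"
```

```text
theta now 0.59 radius 66.7 tilt 0.184 pos [637.8 -41.9 170.6] F [-0.8  0.  -2.4] w 19.4 t 7.43
[[-0.6, -0.0, -1.9], [0.008, 0.016, -0.005]]
[[-2.5, 0.0, -3.8], [-0.0, 0.03, 0.0]]
[[-2.6, -0.0, -3.7], [0.0, 0.03, -0.0]]
[[-2.9, 0.0, -3.5], [-0.0, 0.02, -0.0]]
[[-2.6, -0.0, -2.9], [0.0, 0.02, 0.0]]
```

View pics/s6.png

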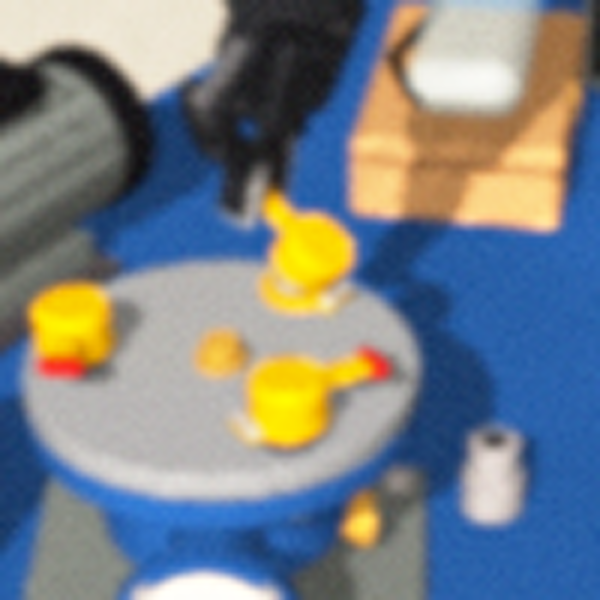

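View pics/w6.png

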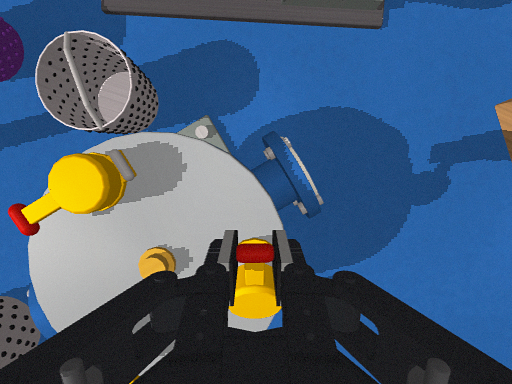

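Emit:
send_rows --steps '[[[-1, 0, -2.2], [0, 0.016, 0], 10], [[-2.5, 0, -3.8], [0, 0.03, 0], 10], [[-2.6, 0, -3.7], [0, 0.03, 0], 10], [[-2.9, 0, -3.5], [0, 0.02, 0], 10], [[-2.6, 0, -2.9], [0, 0.02, 0], 10]]'

```text
t: 7.95
tool_pos: [622.4, -42.8, 183.5]
tcp_rot: [-3.104, -0.078, -0.47]
contact_force: [-0.2, 1.5, -3.4]
width: 19.2
```

```bash
python3 -c "
from arc import *
run(588,-44.7,135,[.98,1.05,1.12,1.18,1.22],[.33,.36,.38,.4,.42])
"
```

```text
theta now 0.904 radius 66.8 tilt 0.301 pos [622.4 -42.8 183.5] F [-0.2  1.5 -3.4] w 19.2 t 7.95
[[-3.2, 0.0, -3.7], [0.008, 0.029, -0.004]]
[[-3.2, -0.0, -3.1], [0.0, 0.03, 0.0]]
[[-3.5, 0.0, -2.9], [-0.0, 0.02, -0.0]]
[[-3.1, 0.0, -2.3], [0.0, 0.02, 0.0]]
[[-2.0, -0.0, -1.5], [0.0, 0.02, 0.0]]
```

Emit:
send_rows --steps '[[[-3.2, 0, -3.0], [0, 0.03, 0], 10], [[-3.2, 0, -2.8], [0, 0.03, 0], 10], [[-3.4, 0, -2.7], [0, 0.02, 0], 10], [[-3, 0, -2.1], [0, 0.02, 0], 10], [[-2, 0, -1.4], [0, 0.02, 0], 10]]'

```text
t: 8.37
tool_pos: [605.0, -43.8, 190.8]
tcp_rot: [-3.065, -0.079, -0.665]
contact_force: [0.6, 0.3, -4.5]
width: 19.2
```

```bash
python3 -c "
from arc import *
run(588,-44.7,135,[1.29,1.35,1.41,1.46,1.49],[.43,.45,.47,.48,.49])
"
```

```text
theta now 1.204 radius 67.0 tilt 0.427 pos [605.  -43.8 190.8] F [ 0.6  0.3 -4.5] w 19.2 t 8.37
[[-4.8, -0.0, -3.2], [0.009, 0.003, -0.003]]
[[-3.3, 0.0, -1.9], [-0.0, 0.02, -0.0]]
[[-3.4, -0.0, -1.8], [0.0, 0.02, 0.0]]
[[-2.9, 0.0, -1.4], [-0.0, 0.01, 0.0]]
[[-1.7, -0.0, -0.8], [0.0, 0.01, -0.0]]
```

Emit:
send_rows --steps '[[[0.5, 0, 1], [0, 0, 0], 10], [[0, 0, 0], [0, 0, 0], 10], [[0, 0, 0], [0, 0, 0], 10], [[0, 0, 0], [0, 0, 0], 10], [[0, 0, 0], [0, 0, 0], 10]]'

```text
t: 8.78
tool_pos: [606.6, -43.8, 190.4]
tcp_rot: [-3.066, -0.079, -0.664]
contact_force: [0.4, 0.5, -1.9]
width: 19.3
```

```bash
python3 -c "
from arc import *
run(588,-44.7,134,[1.29,1.35,1.41,1.46,1.49],[.43,.45,.47,.48,.49])
from plant import imaging
p=imaging.get_image('side');np.savez('side7.npz',**p);cv2.imwrite('pics/s7.png',cv2.resize(p['color'][130:230,190:290,::-1],None,fx=6,fy=6,interpolation=cv2.INTER_CUBIC))
"
```

```text
theta now 1.182 radius 67.9 tilt 0.426 pos [606.6 -43.8 190.4] F [ 0.4  0.5 -1.9] w 19.3 t 8.78
[[-6.5, -0.1, -3.3], [0.009, 0.004, -0.002]]
[[-3.3, 0.0, -1.9], [-0.0, 0.02, -0.0]]
[[-3.4, -0.0, -1.8], [0.0, 0.02, 0.0]]
[[-2.9, 0.0, -1.4], [-0.0, 0.01, 0.0]]
[[-1.7, -0.0, -0.8], [0.0, 0.01, -0.0]]
```

View pics/s7.png

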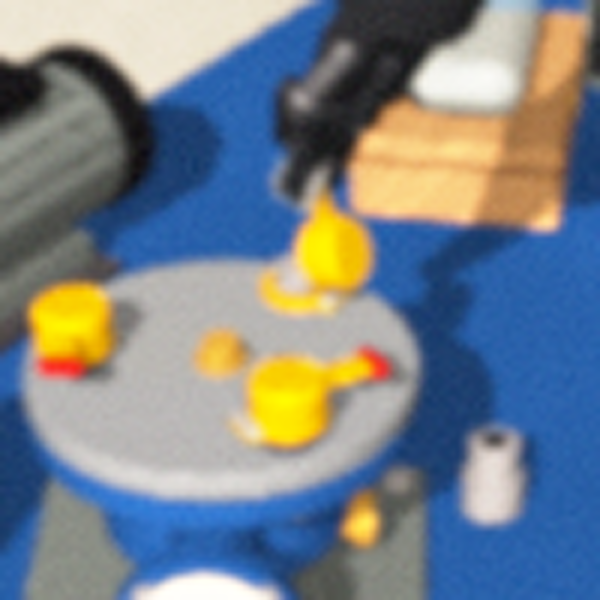

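Emit:
send_rows --steps '[[[-3.2, 0, -1.5], [0, 0.01, 0], 10], [[-3.2, 0, -1.5], [0, 0.01, 0], 10], [[-3.2, 0, -1.4], [0, 0.01, 0], 10], [[-2, 0, -0.9], [0, 0.01, 0], 10], [[0, 0, 0], [0, 0, 0], 10]]'

```text
t: 9.25
tool_pos: [595.1, -44.5, 191.9]
tcp_rot: [-3.048, -0.079, -0.739]
contact_force: [1.5, 0.9, -1.9]
width: 18.9
```

```bash
python3 -c "
from arc import *
run(588,-44.7,135,[1.4,1.43,1.46,1.49,1.5],[.46,.46,.47,.48,.48])
"
```

```text
theta now 1.36 radius 66.7 tilt 0.476 pos [595.1 -44.5 191.9] F [ 1.5  0.9 -1.9] w 18.9 t 9.25
[[-2.4, -0.1, -1.6], [0.009, -0.016, -0.002]]
[[-1.8, 0.0, -0.8], [0.0, 0.0, 0.0]]
[[-1.7, -0.0, -0.8], [0.0, 0.01, -0.0]]
[[-1.8, -0.0, -0.8], [-0.0, 0.01, 0.0]]
[[-0.6, 0.0, -0.2], [0.0, 0.0, 0.0]]
```

Emit:
send_rows --steps '[[[-3, 0, -1.5], [0, 0, 0], 10], [[-3, 0, -1.4], [0, 0, 0], 10], [[-2.6, 0, -1.2], [0, 0, 0], 10], [[-1.5, 0, -0.6], [0, 0, 0], 10], [[0, 0, 0], [0, 0, 0], 10]]'

```text
t: 9.67
tool_pos: [582.0, -45.2, 191.2]
tcp_rot: [-3.048, -0.079, -0.738]
contact_force: [1.3, 0.1, -1.7]
width: 19.2
```

```bash
python3 -c "
from arc import *
run(588,-44.7,135,[1.5,1.53],[.48,.48])
from plant import imaging
for n in ('side','top','wrist'):
    p=imaging.get_image(n);np.savez(n+'8.npz',**p)
    im=p['color'][:,:,::-1]
    if n=='side': im=cv2.resize(im[130:230,190:290],None,fx=6,fy=6,interpolation=cv2.INTER_CUBIC)
    if n=='top': im=cv2.resize(im[120:240,190:310],None,fx=5,fy=5,interpolation=cv2.INTER_CUBIC)
    cv2.imwrite(f'pics/{n}8.png',im)
"
```

```text
theta now 1.557 radius 67.0 tilt 0.475 pos [582.  -45.2 191.2] F [ 1.3  0.1 -1.7] w 19.2 t 9.67
[[3.7, -0.2, 1.2], [0.01, 0.005, -0.002]]
[[-1.9, 0.0, -0.7], [0.0, 0.0, 0.0]]
```

View pics/side8.png

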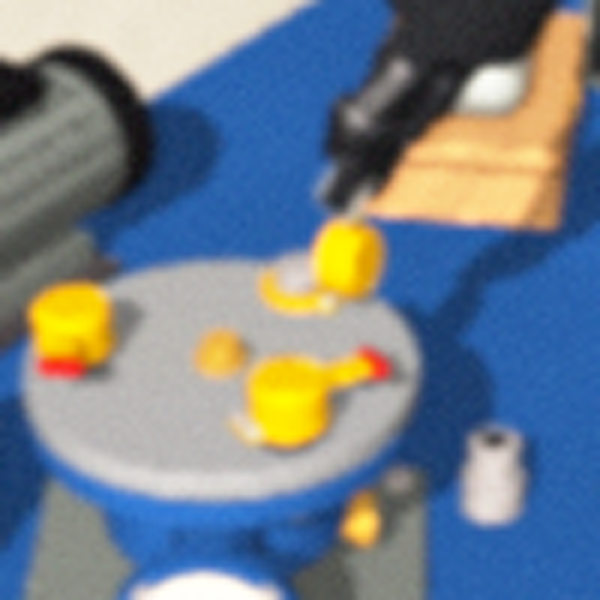

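View pics/wrist8.png

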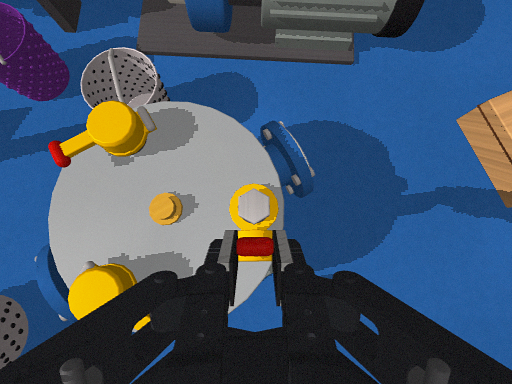

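View pics/top8.png

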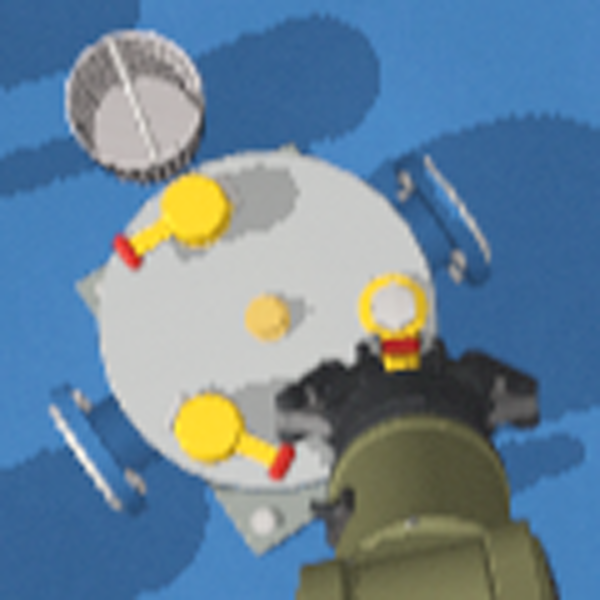

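```bash
python3 -c "
from h import *
p=dict(np.load('top8.npz'));print(atz(p,(190+401/5,120+345/5),202))
p=dict(np.load('wrist8.npz'));print(atz(p,(255,246),202))
print(atz(p,(254,205),147), 'bolt head')
a=dict(np.load('side7.npz'));p=dict(np.load('side8.npz'));f=lambda d:cv2.resize(d['color'][160:190,225:260,::-1],None,fx=14,fy=14,interpolation=cv2.INTER_NEAREST)
cv2.imwrite('pics/cmp2.png',np.hstack([f(a),f(p)])[:,:800])
"
```

```text
[578.71633062 -46.51839349 202.        ]
[582.13565751 -45.60870735 202.        ]
[611.23203087 -44.0019241  147.        ] bolt head
```

Emit:
send_rows --steps '[[[0, 0, 0], [0, 0, 0], 10], [[0, 0, 0], [0, 0, 0], 10], [[0, 0, 0], [0, 0, 0], 10], [[0, 0, 0], [0, 0, 0], 10], [[0, 0, 0], [0, 0, 0], 10]]'

```text
t: 10.23
tool_pos: [583.2, -45.1, 191.4]
tcp_rot: [-3.048, -0.08, -0.739]
contact_force: [1.5, 0.6, -0.7]
width: 19.0
```

Emit:
send_rows --steps '[[[-2, 0, -0.8], [0, 0, 0], 10], [[-2, 0, -0.8], [0, 0, 0], 10], [[0, 0, 0], [0, 0, 0], 10], [[0, 0, 0], [0, 0, 0], 10], [[0, 0, 0], [0, 0, 0], 10]]'

```text
t: 10.65
tool_pos: [578.2, -45.4, 190.7]
tcp_rot: [-3.048, -0.079, -0.738]
contact_force: [2.2, 0.3, -2.5]
width: 19.4
```

```bash
python3 -c "
from arc import *
run(588,-44.7,135,[1.53],[.48])
from plant import imaging
a=dict(np.load('side8.npz'));
p=imaging.get_image('side');f=lambda d:cv2.resize(d['color'][145:195,220:260,::-1],None,fx=9,fy=9,interpolation=cv2.INTER_CUBIC)
cv2.imwrite('pics/cmp3.png',np.hstack([f(dict(np.load('side7.npz'))),f(p)]))
p=imaging.get_image('top');cv2.imwrite('pics/top9.png',p['color'][:,:,::-1])
"
```

```text
theta now 1.615 radius 67.1 tilt 0.475 pos [578.2 -45.4 190.7] F [ 2.2  0.3 -2.5] w 19.4 t 10.65
[[5.5, -0.2, 1.7], [0.009, 0.005, -0.002]]
```

View pics/cmp3.png

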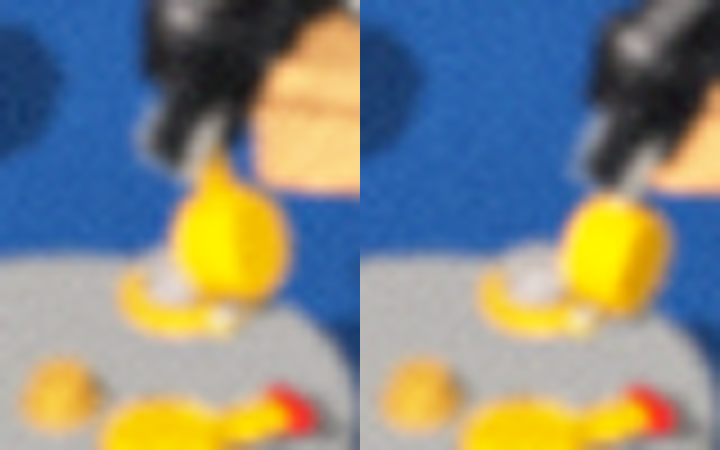

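View pics/top9.png

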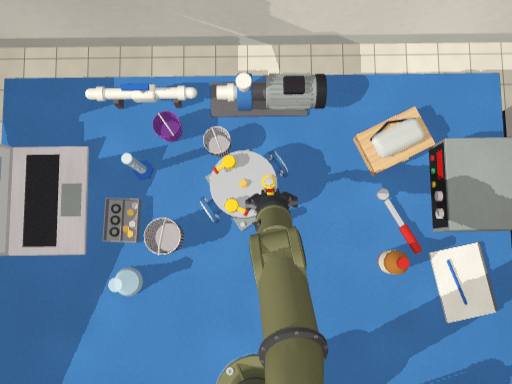

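```bash
python3 -c "
from plant import order,get_state
s=get_state();print(s['contact_force'],s['width'])
print(order.job_done())"
```

```text
[ 1.77127196  0.46228396 -2.73002782] 18.991831591846207
the job is handed in; nothing more can be done
None
```

The loose bolt is bolt 3. Its cap is now held close to upright by its red tab, with the bolt head clear for your socket, and the job is handed in at about 10.7 s.

- **Finding it:** I tapped bolt 3 first and it sank about 6 mm, so I tapped no other caps. The side pictures before and after the tap confirm the drop. The force read at the bottom of that tap was 18 N, more than the 4 N or so needed.
- **Cap angle:** My estimates run from about 1.49 to 1.62 rad; the stop is at 1.65. Arm position gave 1.56 rad before my final nudge of about 5 mm, when the camera pictures gave 1.49. Arm position gave 1.62 after it.
- **Bolt stayed down:** The pull on the tool peaked at 4.5 N in the readings, under the 6 N that would lift the bolt. The last side picture shows its base ring still in the sunk position.
- **Everything else:** Caps 1 and 2 are shut, and nothing visible has been shifted in the last pictures. The small socket is hidden under the arm in the final top view; it was standing upright in the last side view that showed it, shortly before the final nudge.
- **Disagreements:** The wrist and top cameras differed by about 3 to 4 mm in x. The gripper read about 19 mm on the 22 mm bar, but the pictures show the bar held between both pads.

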